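# Slide the mill spindle home in its V-groove cradle

### The job

Put the coffee mill's spare spindle away: lift the steel spindle off its rest, lay it in the V-groove of the service cradle with its white nose pointing at the red stop but not yet under the spring keeper, then push it along the groove under the keeper until the nose bears on the stop's black rubber buffer. It drags under the keeper and the buffer is set differently each time, so feel for it: press the nose against it with a light push of about 8 N on top of the drag for half a second, never as much as 12 N on the buffer because the nose is ceramic, and leave the spindle lying there, still bearing on the buffer. Leave the other things on the counter where they stand.

Things in the scene. Friction and masses are not known exactly. Their poses are not given: they have to be found in the camera images.
- spindle: round steel spindle, 16 mm diameter, 130 mm long, about 0.2 kg; a white ceramic cone (the last 20 mm, tapering to 6 mm diameter) is its nose, its tail is a slick red plastic dome (8 mm radius). Origin on its axis at mid length (also its balance point to 5 mm); its x axis points to the nose. It may be rolled to any angle about x.
- nose (a point): tip of the spindle's nose, on its axis, 65 mm from the spindle's origin along +x
- tail (a point): apex of the spindle's domed red tail, on its axis, 65 mm from its origin along -x: where closed fingers can push it along the groove. Fingers that bear down on it while pushing add to the drag (let them give way upwards).
- rest: fixed wooden rest, 104x56 mm board 12 mm thick with two V-notched posts, at x = -48 to -34 mm and +34 to +48 mm (34 mm high), on which the spindle lies along the rest's x with its axis 38 mm above the counter; between the posts is 68 mm of finger room. Origin on the counter under its centre; z up.
- cradle: fixed service cradle: board 12 mm thick, x = -102 to +130 mm, 66 mm wide, with a 90 degree V-groove along its x axis, in two 49 mm wide V-blocks: rear x = -100 to -79 mm, main x = -32 to +68 mm. Origin on the counter under the groove; x points along the groove to the stop, z up. A spindle in the groove has its axis at y = 0, 38 mm above the counter, 4 mm above the blocks' highest parts.
- keeper (a joint): spring keeper: white shoe (16 mm across, does not turn) under a dark arch at cradle x = 28 to 44 mm, 51 mm wide inside, 95 mm high with its knob. Value: its lift in m, 0 free, about 0.0023 on the spindle. The nose lifts it; it presses down with about 6 N and drags on the spindle. The drag (2 to 14 N with the groove, after a short bump as the nose enters) differs from time to time.
- stop: red end stop block fixed on the cradle at cradle x = 96 to 104 mm (origin: centre of its face, 38 mm above the counter, on the groove's axis; x as the cradle's). From its face a black rubber buffer (16 mm across) on a hand-set steel anvil sticks out towards the spindle by 10 to 30 mm, differently each time; no reading of it is given. The buffer is sprung, about 8 N per mm, 3 mm at most.
- cream_jug: small steel creamer, 58x82x64 mm, bystander; origin under its centre
- pepper: pepper shaker, 44 mm across, 90 mm high, bystander; origin under its centre
- sugar_pot: white china sugar pot, 84 mm across, 128 mm high, bystander; origin under its centre
- timer: white kitchen timer with coloured keys, 62x62x18 mm, bystander; origin under its centre
- hourglass: wooden sand timer, 56 mm across, 108 mm high, bystander; origin under its centre
- gap (a point): centre of the 47 mm long open finger gap between the cradle's two V-blocks (cradle x = -79 to -32 mm), on the axis of a laid spindle, 38 mm above the counter and 26 mm above the board: room for the fingers when laying the spindle, its middle here

How it is judged:
By the outcome, as a careful person would: the job done as asked, in the order asked, and still so for the second after the job is handed in, with the robot touching nothing.
It also fails if it takes over 69 s, if anything falls off the work surface, if the arm or the gripper's body presses on something with over 40 N, if the wrist force passes 120 N, or if a joint passes its speed limit or range.

### The arm

A 7-joint arm with a two-finger parallel gripper is mounted at the origin on a cart in front of the work surface, level with it; the furniture and walls round the work are solid. World frame = base frame: x ahead of the robot, y to its left, z up, the work surface at z = 0. Lengths are in m, angles in rad, forces in N, time in s.
With the tool pointing down it reaches from about 0.425 to 0.825 m from the base axis. Payload 3.6 kg.
Tool frame: the origin (TCP) lies on the centre line of the jaws, within the pads' length; the fingertips stand 19 mm ahead of it and the grasp point (between the pads) is the TCP (nose_length is the distance from the TCP to the fingertips, in m); z points along the fingers, y is the line along which they close (so a half turn about z gives the same grasp; the last joint's range is limited). The gripper opens to 85 mm and grips with 20 to 120 N. Pads are 22 mm wide; open, the fingers measure 114 mm over their backs; the gripper's body (76 mm by 85 mm) begins 54 mm behind the grasp point. The pads swing forward as they close: fully open they stand 13 mm farther back than shut.
Start: joints at [-1.254, 0.615, -0.013, 1.423, 0.008, 1.103, -0.04], TCP at [0.218, 0.612, 0.25] pointing down, gripper open.
Joint ranges: [-3.12, 3.12], [-0.3, 2.06], [-1.34, 1.32], [0.26, 2.42], [-1.36, 4.5], [0.01, 1.98], [-2.84, 2.84]. Speed limits (rad/s): [2.79, 2.79, 3.14, 3.14, 3.14, 3.14, 3.14].

### API

Orientations are given as [roll, pitch, yaw] about the fixed x, y, z axes, in that order (R = Rz(yaw) Ry(pitch) Rx(roll)).
In Python, from cell import * gives the robot as it stands. The module is installed in compiled form; this text tells all that it offers.
- The arm moves only by the tool apply_moves, never from a script. Its argument "steps" is a list of rows, each a list of 3 entries, a list of its own where there are three numbers: the turn, a rotation vector about the tool's x, y, z in rad, then the shift along the tool's x, y, z in m, then the opening, from 0 (shut) to 1 (fully open). In form: [[[rx, ry, rz], [dx, dy, dz], jaw], ...]. A call has 1 to 20 rows; each row is the pose to reach, as a shift and turn from the pose commanded when the call began, along the tool's axes at that moment; what a row does not reach only later rows make up. A row lasts 1/12 s, in which the tool goes at most 41.7 mm and 7.16 degrees, less where a joint would pass 70% of its speed; a pose out of reach is approached as far as the arm can. A call with a gripper value outside its range is refused whole. The fingers move at their own pace and stop on an object; the grip force is fixed at half the most. Time passes only in rows, so rows that repeat a pose let the fingers close. It gives the time, the measured TCP pose, the force, the opening and the grip force at its end, in the units of the state.
- get_state(): the state, without advancing time (a new reading comes with each control period).
- get_image(name): name is "side" or "top" or "wrist"; returns (picture, depth): 384x512x3 uint8, blue, green, red; 384x512 float32, m along the optical axis (not along the pixel's ray), 0 where there is no reading.
- camera_params(name): a dict with "fx", "fy", "cx", "cy" (pixels), "R" (3x3) and "t" (3): a world point X has camera coordinates R X + t. Camera axes: x right, y down, z forward; pixel columns grow to the right and rows downward; lengths in m; the calibration is good to about 2 mm. A picture is of the moment at which its call begins: read the wrist's pose just before it. camera_params takes no time and is no camera call; for the wrist camera it gives the pose at the moment of the call.
- finish_job(): hands the job in; it is judged then, once.
The state is a dict: "time": time; "joints": joint angles; "qvel": joint speeds; "effort": joint torques, N m; "tool_pos": TCP position; "eef_rot": TCP orientation; "wrist_force": force on the tool from outside, world axes, zero at the start; "ft_torque": the same for the moment, N m; "grip_width": finger opening in m; "gripper_force": force on a finger pad.
Only numpy, scipy, OpenCV 4.12 (cv2) and the standard library are available. Lean on these libraries where they do the work, as an engineer would, in place of code of your own. Each camera call takes 0.05 s, during which the arm holds its last target. There are 200 camera calls.

## Working session

There is one attempt and no reset: what is moved stays moved. The work goes in short steps, Python scripts to look and compute and a tool call to move; the robot and the scene stay as the last step left them, time stands still between calls to the robot, and variables do not carry over. Pictures are saved under pics/ and viewed, at most 12 in all, crops included, and the job is handed in when it is done.

Besides the shell and the picture viewer there is one more tool, called after "Request:" by a JSON object that holds its "method" and its "body". apply_moves: Moves the arm, as the interface text tells. Its arguments: {"type":"object","properties":{"steps":{"type":"array"}},"required":["steps"]}

```bash
mkdir -p pics; cat > h.py <<'E'
from cell import *
import numpy as np, cv2
def snap(n):
    P=camera_params(n); im,d=get_image(n); np.savez(f'{n}.npz',im=im,d=d,**P); return im
def W(n,u,v,z=None):
    P=np.load(f'{n}.npz'); R,t=P['R'],P['t']
    r=np.array([(u-P['cx'])/P['fx'],(v-P['cy'])/P['fy'],1])
    if z is None: return R.T@(r*P['d'][int(v),int(u)]-t)
    o=-R.T@t; d=R.T@r; return o+d*(z-o[2])/d[2]
E
python3 - <<'E'
from h import *
s=get_state();print(s)
for n in('top','side'): cv2.imwrite(f'pics/{n}0.png',snap(n)); print(camera_params(n))
E
```

```text
{'time': 0.0, 'joints': array([-1.25448398,  0.61590894, -0.01260003,  1.42493997,  0.0081041 ,
        1.10338309, -0.04037789]), 'qvel': array([ 0.00031801,  0.0006316 , -0.00113828, -0.000476  ,  0.00030195,
        0.00035707,  0.00021868]), 'effort': array([-3.55059929e-04, -4.69223642e+01,  2.58821631e-01, -1.71029788e+01,
        9.93366499e-03,  9.68599546e-03, -1.98279409e-06]), 'tool_pos': array([0.21824431, 0.61149179, 0.24913119]), 'eef_rot': array([-3.13900413e+00,  5.09561221e-05,  2.79885780e+00]), 'wrist_force': array([-0.32719756,  0.52280166,  0.13461358]), 'ft_torque': array([-0.02503447, -0.02188703, -0.01455068]), 'gripper_force': 0.0, 'grip_width': 0.08516234863437196}
{'fx': 474.4672827596327, 'fy': 474.4672827596327, 'cx': 249.09592760649628, 'cy': 191.1785980067997, 'R': array([[ 0.02466159, -0.99966994,  0.00719882],
       [-0.98158851, -0.02557862, -0.18928745],
       [ 0.18940911, -0.00239815, -0.98189533]]), 't': array([-0.06402529,  0.53228673,  1.07465883])}
{'fx': 424.3906144329754, 'fy': 424.3906144329754, 'cx': 259.39164355677826, 'cy': 188.6575607578812, 'R': array([[-0.98593977, -0.16609117, -0.01834375],
       [-0.08151419,  0.57387717, -0.81487449],
       [ 0.14587051, -0.80192189, -0.57934711]]), 't': array([0.52689563, 0.12909662, 1.04298287])}
```

View pics/top0.png

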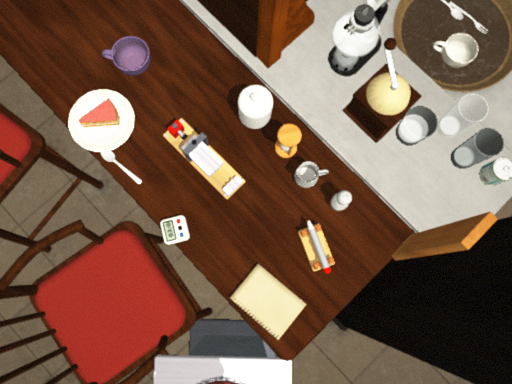

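View pics/side0.png

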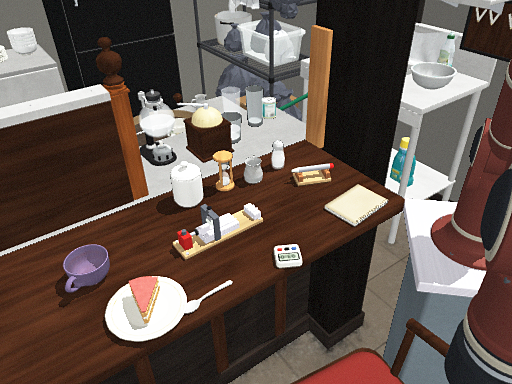

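The top view shows the rest and spindle near (317,247), with the white nose up-left and the red tail at about (328,271). The cradle runs from (235,188) to the red stop at (178,128). I'll enlarge both.

```bash
python3 - <<'E'
from h import *
im=np.load('top.npz')['im']
a=cv2.resize(im[112:202,158:248],(500,500),interpolation=cv2.INTER_CUBIC)
b=cv2.resize(im[215:277,285:337],None,fx=5.5556,fy=5.5556,interpolation=cv2.INTER_CUBIC)
c=np.zeros((500,800,3),np.uint8);c[:,:500]=a;c[:b.shape[0],505:505+b.shape[1]]=b
cv2.imwrite('pics/crop1.png',c)
E
```

```text
(no output)
```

View pics/crop1.png

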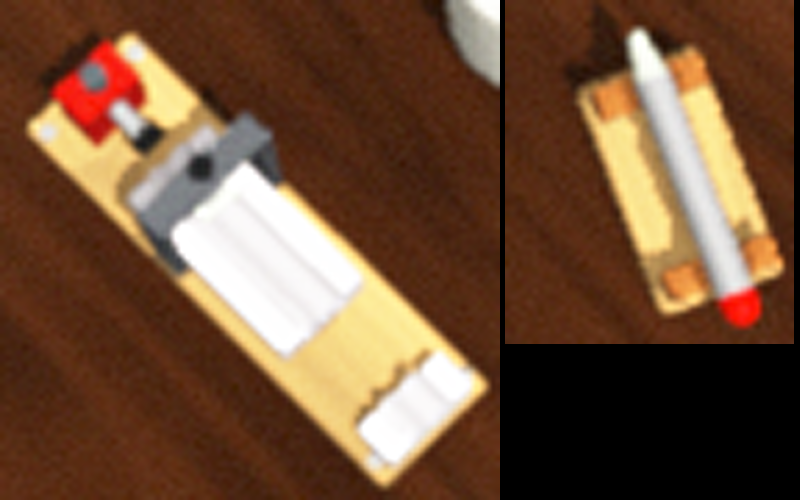

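The crop shows the cradle board corners at crop px (30,128), (128,33), (488,385) and (385,487). The spindle's nose tip is at (636,32) and its tail at (743,322). The arch is near (205,190), and the buffer tip is near (150,137).

```bash
python3 - <<'E'
from h import *
A=lambda u,v,z:W('top',158+u/5.5556,112+v/5.5556,z)
B=lambda u,v,z:W('top',285+(u-505)/5.5556,215+v/5.5556,z)
c=np.array([A(u,v,.012) for u,v in[(30,128),(128,33),(488,385),(385,487)]])
print(c)
print('len',np.linalg.norm(c[0]-c[3]),np.linalg.norm(c[1]-c[2]),'wid',np.linalg.norm(c[0]-c[1]),np.linalg.norm(c[2]-c[3]))
d=(c[0]+c[1]-c[2]-c[3])/2; yaw=np.arctan2(d[1],d[0]); ctr=c.mean(0); e=d/np.linalg.norm(d)
print('cradle yaw',yaw,'origin',ctr-e*.014,'gap',ctr-e*(.014+.0555))
n=B(636,32,.038);t=B(743,322,.038);d=n-t
print('nose',n,'tail',t,np.linalg.norm(d),'yaw',np.arctan2(d[1],d[0]),(n+t)/2)
r=np.array([B(*p,.012) for p in[(577,92),(700,45),(785,268),(665,315)]]);print(r.mean(0))
b=A(150,137,.038);print('buffer tip cradle x',(b-ctr)[:2]@e[:2]+.014)
for n_,p in dict(pot=(255,107),hg=(288,140),jug=(307,174),pep=(341,200),timer=(175,230)).items(): print(n_,W('top',*p))
E
```

```text
[[ 0.67915417  0.16799827  0.012     ]
 [ 0.72537108  0.12611085  0.012     ]
 [ 0.56587178 -0.04196577  0.012     ]
 [ 0.51875601  0.00219605  0.012     ]]
len 0.23069015395333642 0.23171054586031373 wid 0.062374339914482685 0.06457679705645937
cradle yaw 0.8067804782032761 origin [0.61260269 0.05347596 0.012     ] gap [0.5742063  0.01340143 0.012     ]
nose [ 0.46843219 -0.19349697  0.038     ] tail [ 0.34734847 -0.23843856  0.038     ] 0.1291549977794273 yaw 0.3554010145336078 [ 0.40789033 -0.21596776  0.038     ]
[ 0.4083037  -0.21665454  0.012     ]
buffer tip cradle x 0.07932001576680586
pot [ 0.72346898 -0.05921774  0.10633613]
hg [ 0.64545645 -0.13700325  0.1062314 ]
jug [ 0.59024603 -0.19390948  0.00374372]
pep [ 0.51170296 -0.26135601  0.08709597]
timer [0.44059038 0.12518044 0.01719263]
```

```bash
cat >> h.py <<'E'
from scipy.spatial.transform import Rotation as Ro
def go(p,yaw):
    s=get_state(); R=Ro.from_euler('xyz',s['eef_rot']); T=Ro.from_euler('xyz',[np.pi,0,yaw])
    print('turn',np.round((R.inv()*T).as_rotvec(),4),'shift',np.round(R.inv().apply(np.array(p)-s['tool_pos']),4))
E
python3 - <<'E'
from h import *
go([.53,.15,.25],1.4); go([.408,-.216,.20],.355)
E
```

```text
turn [-0.0019  0.0016  1.3989] shift [-0.4487 -0.33    0.    ]
turn [-1.0000e-03  2.8000e-03  2.4439e+00] shift [-0.4568 -0.7156  0.0509]
```

Request:
{"method": "apply_moves", "body": {"steps": [[[0, 0, 1.4], [-0.449, -0.33, 0], 0.7], [[0, 0, 1.4], [-0.449, -0.33, 0], 0.7], [[0, 0, 1.4], [-0.449, -0.33, 0], 0.7], [[0, 0, 1.4], [-0.449, -0.33, 0], 0.7], [[0, 0, 1.4], [-0.449, -0.33, 0], 0.7], [[0, 0, 1.4], [-0.449, -0.33, 0], 0.7], [[0, 0, 1.4], [-0.449, -0.33, 0], 0.7], [[0, 0, 1.4], [-0.449, -0.33, 0], 0.7], [[0, 0, 1.4], [-0.449, -0.33, 0], 0.7], [[0, 0, 1.4], [-0.449, -0.33, 0], 0.7], [[0, 0, 1.4], [-0.449, -0.33, 0], 0.7], [[0, 0, 1.4], [-0.449, -0.33, 0], 0.7], [[0, 0, 1.4], [-0.449, -0.33, 0], 0.7], [[0, 0, 1.4], [-0.449, -0.33, 0], 0.7]]}}

```text
time: 1.27
tool_pos: [0.5333, 0.1428, 0.2505]
eef_rot: [3.138, 0.004, 1.389]
wrist_force: [1.3, -1.0, -0.7]
grip_width: 0.0596
gripper_force: 0.0
```

```bash
python3 - <<'E'
from h import *
go([.408,-.216,.20],.355)
E
```

```text
turn [0.0055 0.0022 1.0345] shift [-0.3753 -0.0588  0.0519]
```

Request:
{"method": "apply_moves", "body": {"steps": [[[0.004, 0.002, 1.035], [-0.375, -0.059, 0.05], 0.7], [[0.004, 0.002, 1.035], [-0.375, -0.059, 0.05], 0.7], [[0.004, 0.002, 1.035], [-0.375, -0.059, 0.05], 0.7], [[0.004, 0.002, 1.035], [-0.375, -0.059, 0.05], 0.7], [[0.004, 0.002, 1.035], [-0.375, -0.059, 0.05], 0.7], [[0.004, 0.002, 1.035], [-0.375, -0.059, 0.05], 0.7], [[0.004, 0.002, 1.035], [-0.375, -0.059, 0.05], 0.7], [[0.004, 0.002, 1.035], [-0.375, -0.059, 0.05], 0.7], [[0.004, 0.002, 1.035], [-0.375, -0.059, 0.05], 0.7], [[0.004, 0.002, 1.035], [-0.375, -0.059, 0.05], 0.7], [[0.004, 0.002, 1.035], [-0.375, -0.059, 0.05], 0.7], [[0.004, 0.002, 1.035], [-0.375, -0.059, 0.05], 0.7]]}}

```text
time: 2.27
tool_pos: [0.4081, -0.2084, 0.2]
eef_rot: [-3.136, 0.0, 0.363]
wrist_force: [1.2, 0.1, 0.7]
grip_width: 0.0597
gripper_force: 0.0
```

```bash
python3 - <<'E'
from h import *
cv2.imwrite('pics/w1.png',snap('wrist')); s=get_state(); print(s['tool_pos'],s['eef_rot'],s['wrist_force'])
P=np.load('wrist.npz'); print(P['R'],P['t'],P['fx'])
E
```

```text
[ 0.40866679 -0.20733794  0.20004779] [-3.13564621e+00 -6.29352474e-06  3.66054512e-01] [0.43515794 1.02542265 0.31331372]
[[ 0.35557508 -0.93462765 -0.00612602]
 [-0.89468453 -0.34226036  0.28704955]
 [-0.27038114 -0.09658681 -0.95789615]] [-0.33814886  0.27128722  0.42158988] 337.58320170761715
```

View pics/w1.png

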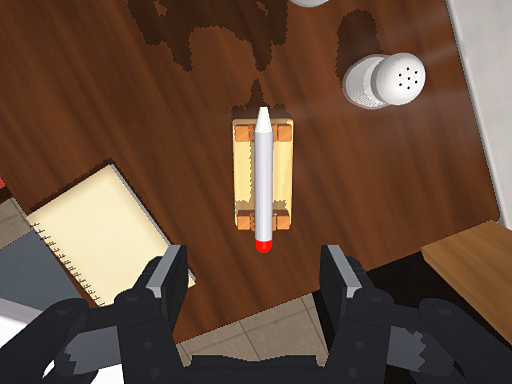

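The wrist view shows the spindle's nose tip at (263.5,107), its tail at (264,252), and the rest's edges at columns 233 and 293.

```bash
python3 - <<'E'
from h import *
n=W('wrist',263.5,107,.038);t=W('wrist',263.7,252,.038);d=n-t
print(n,t,np.linalg.norm(d),np.arctan2(d[1],d[0]),(n+t)/2)
c=(n+t)/2
go([.408,-.2155,.10],.357); go([.408,-.2155,.036],.357)
E
```

```text
[ 0.47007511 -0.19203946  0.038     ] [ 0.34850121 -0.23968665  0.038     ] 0.13057743310078523 0.3735211523425924 [ 0.40928816 -0.21586305  0.038     ]
turn [-0.0059  0.      0.0091] shift [-0.0035  0.008   0.1   ]
turn [-0.0059  0.      0.0091] shift [-0.0035  0.0084  0.164 ]
```

Request:
{"method": "apply_moves", "body": {"steps": [[[-0.005, 0, 0], [-0.003, 0.008, 0.1], 0.7], [[-0.005, 0, 0], [-0.003, 0.008, 0.1], 0.7], [[-0.005, 0, 0], [-0.003, 0.008, 0.1], 0.7], [[-0.005, 0, 0], [-0.003, 0.008, 0.1], 0.7], [[-0.005, 0, 0], [-0.003, 0.008, 0.1], 0.7], [[-0.005, 0, 0], [-0.003, 0.008, 0.1], 0.7]]}}

```text
time: 2.82
tool_pos: [0.4094, -0.2164, 0.1013]
eef_rot: [3.14, -0.002, 0.366]
wrist_force: [0.4, 0.4, 0.4]
grip_width: 0.06
gripper_force: 0.0
```

```bash
python3 - <<'E'
from h import *
s=get_state();print(s['tool_pos'],s['eef_rot'])
go([.4085,-.2158,.037],.366)
E
```

```text
[ 0.40936134 -0.21640769  0.10134165] [ 3.13965808e+00 -1.50025266e-03  3.66351532e-01]
turn [ 0.0019 -0.0015  0.0004] shift [-0.0007 -0.001   0.0643]
```

Request:
{"method": "apply_moves", "body": {"steps": [[[0, 0, 0], [-0.001, -0.001, 0.03], 0.7], [[0, 0, 0], [-0.001, -0.001, 0.055], 0.7], [[0, 0, 0], [-0.001, -0.001, 0.064], 0.7], [[0, 0, 0], [-0.001, -0.001, 0.064], 0.7], [[0, 0, 0], [-0.001, -0.001, 0.064], 0.7], [[0, 0, 0], [-0.001, -0.001, 0.064], 0.0], [[0, 0, 0], [-0.001, -0.001, 0.064], 0.0], [[0, 0, 0], [-0.001, -0.001, 0.064], 0.0], [[0, 0, 0], [-0.001, -0.001, 0.064], 0.0], [[0, 0, 0], [-0.001, -0.001, 0.064], 0.0], [[0, 0, 0], [-0.001, -0.001, 0.064], 0.0], [[0, 0, 0], [-0.001, -0.001, 0.064], 0.0], [[0, 0, 0], [-0.001, -0.001, 0.064], 0.0]]}}

```text
time: 3.9
tool_pos: [0.4073, -0.2169, 0.0372]
eef_rot: [3.14, -0.001, 0.364]
wrist_force: [0.2, 1.1, 6.6]
grip_width: 0.0143
gripper_force: 58.4
```

```bash
python3 - <<'E'
from h import *
s=get_state();print(s['tool_pos'],s['eef_rot'],s['wrist_force'])
E
```

```text
[ 0.40731422 -0.21690437  0.03719132] [ 3.13955396e+00 -1.18333021e-03  3.64236501e-01] [0.18034562 1.09496974 6.57240295]
```

Request:
{"method": "apply_moves", "body": {"steps": [[[0, 0, 0], [0, 0, -0.01], 0.0], [[0, 0, 0], [0, 0, -0.04], 0.0], [[0, 0, 0], [0, 0, -0.08], 0.0], [[0, 0, 0], [0, 0, -0.12], 0.0], [[0, 0, 0], [0, 0, -0.12], 0.0], [[0, 0, 0], [0, 0, -0.12], 0.0]]}}

```text
time: 4.4
tool_pos: [0.4076, -0.2166, 0.158]
eef_rot: [3.138, -0.003, 0.365]
wrist_force: [-0.3, 0.0, -2.9]
grip_width: 0.014
gripper_force: 58.9
```

```bash
python3 - <<'E'
from h import *
s=get_state();print(s['tool_pos'],s['eef_rot'],s['wrist_force'],s['grip_width'])
go([.5742,.0134,.157],.807)
E
```

```text
[ 0.40761247 -0.21662536  0.15798583] [ 3.13812143e+00 -3.01192833e-03  3.64513552e-01] [-3.29033818e-01  2.62476561e-03 -2.85176127e+00] 0.014013622705767767
turn [ 0.0041 -0.0022 -0.4425] shift [ 0.2376 -0.1555  0.0012]
```

Request:
{"method": "apply_moves", "body": {"steps": [[[0.003, -0.002, -0.442], [0.238, -0.156, 0], 0.0], [[0.003, -0.002, -0.442], [0.238, -0.156, 0], 0.0], [[0.003, -0.002, -0.442], [0.238, -0.156, 0], 0.0], [[0.003, -0.002, -0.442], [0.238, -0.156, 0], 0.0], [[0.003, -0.002, -0.442], [0.238, -0.156, 0], 0.0], [[0.003, -0.002, -0.442], [0.238, -0.156, 0], 0.0], [[0.003, -0.002, -0.442], [0.238, -0.156, 0], 0.0], [[0.003, -0.002, -0.442], [0.238, -0.156, 0], 0.0], [[0.003, -0.002, -0.442], [0.238, -0.156, 0], 0.0], [[0.003, -0.002, -0.442], [0.238, -0.156, 0], 0.0], [[0.003, -0.002, -0.442], [0.238, -0.156, 0], 0.0], [[0.003, -0.002, -0.442], [0.238, -0.156, 0], 0.0]]}}

```text
time: 5.4
tool_pos: [0.5725, 0.0122, 0.1556]
eef_rot: [-3.138, 0.003, 0.803]
wrist_force: [-0.6, 0.4, -2.4]
grip_width: 0.0141
gripper_force: 58.8
```

```bash
python3 - <<'E'
from h import *
s=get_state();print(s['tool_pos'],s['eef_rot'],s['wrist_force'],s['grip_width'])
go([.5742,.0134,.157],.807)
im=snap('wrist')
cv2.imwrite('pics/w2.png',cv2.resize(im[:300,120:420],(600,600),interpolation=cv2.INTER_CUBIC))
E
```

```text
[0.57248046 0.01221111 0.15563272] [-3.13791424  0.0034983   0.80253301] [-0.59703573  0.36959805 -2.44831951] 0.014052434793168977
turn [-0.0037  0.0035 -0.0045] shift [ 0.002   0.0004 -0.0014]
```

View pics/w2.png

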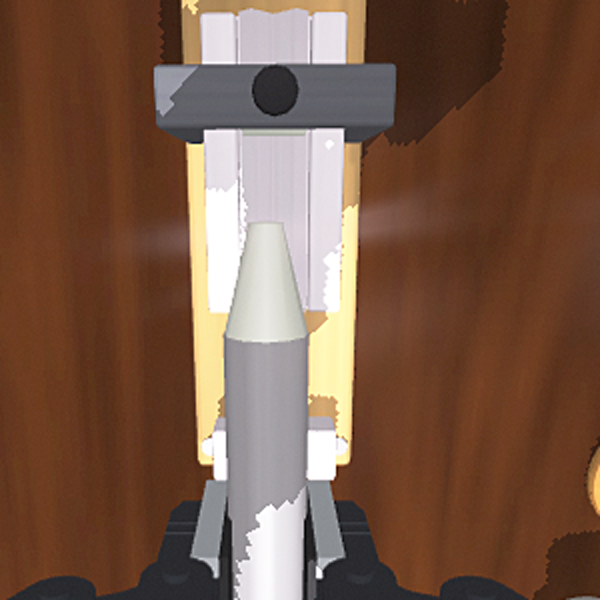

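The wrist view shows the spindle held straight, with its nose tip at crop (266,223) and its cone base at (265.5,340). The main V-block's corners are at (201,14), (347,14), (207,310) and (340,310). The arch knob is at (275,90).

```bash
python3 - <<'E'
from h import *
w=lambda u,v,z:W('wrist',120+u/2,v/2,z)
c=np.array([w(201,14,.034),w(347,14,.034),w(207,310,.034),w(340,310,.034)])
print(c,np.linalg.norm(c[0]-c[1]),np.linalg.norm(c[2]-c[3]),np.linalg.norm(c[0]-c[2]))
f=(c[0]+c[1])/2;n=(c[2]+c[3])/2;d=f-n;print('yaw',np.arctan2(d[1],d[0]),'origin',(f+n)/2-d/np.linalg.norm(d)*.018)
s=get_state();z=s['tool_pos'][2]
for zz in(z,z+.001):
  a=w(266,223,zz);b=w(265.5,340,zz);e=a-b;print(a,b,np.linalg.norm(e),np.arctan2(e[1],e[0]))
  q=d/np.linalg.norm(d);p=np.array([-q[1],q[0]])
  print('lat off',(a-n)[:2]@p[:2],(b-n)[:2]@p[:2],'nose cradle x',(a-n)[:2]@q[:2]-.032)
  print('tcp lat',(s['tool_pos']-n)[:2]@p[:2],'tcp x',(s['tool_pos']-n)[:2]@q[:2]-.032)
E
```

```text
[[0.64539673 0.11950468 0.034     ]
 [0.67945049 0.08654621 0.034     ]
 [0.57768264 0.05018705 0.034     ]
 [0.61273526 0.01637777 0.034     ]] 0.0473911306925005 0.04870065206702342 0.09690269128635917
yaw 0.8038570106876212 origin [0.61632545 0.05519324 0.034     ]
[0.61945595 0.06132649 0.1558833 ] [0.60464382 0.04613869 0.1558833 ] 0.02121482025567195 0.7979202670706127
lat off 0.0020020020165025876 0.0021279482254109453 nose cradle x 0.005018638978746194
tcp lat 0.0016918378825069578 tcp x -0.06259847648547574
[0.61949454 0.06135842 0.1568833 ] [0.60480247 0.04629371 0.1568833 ] 0.02104286871739894 0.7979202670706158
lat off 0.001996370916706622 0.002121296299414152 nose cradle x 0.005068406606872487
tcp lat 0.0016918378825069578 tcp x -0.06259847648547574
```

Request:
{"method": "apply_moves", "body": {"steps": [[[-0.003, 0.003, -0.002], [0.004, 0.0012, 0.03], 0.0], [[-0.003, 0.003, -0.002], [0.004, 0.0012, 0.06], 0.0], [[-0.003, 0.003, -0.002], [0.004, 0.0012, 0.09], 0.0], [[-0.003, 0.003, -0.002], [0.004, 0.0012, 0.1], 0.0], [[-0.003, 0.003, -0.002], [0.004, 0.0012, 0.1], 0.0], [[-0.003, 0.003, -0.002], [0.004, 0.0012, 0.1], 0.0], [[-0.003, 0.003, -0.002], [0.004, 0.0012, 0.1], 0.0]]}}

```text
time: 6.03
tool_pos: [0.5784, 0.0154, 0.0579]
eef_rot: [3.138, -0.003, 0.807]
wrist_force: [0.2, -0.3, -1.6]
grip_width: 0.0137
gripper_force: 58.8
```

```bash
python3 - <<'E'
from h import *
s=get_state();print(s['tool_pos'],s['eef_rot'],s['wrist_force'],s['grip_width'])
im=snap('wrist')
cv2.imwrite('pics/w3.png',cv2.resize(im[:300,120:420],(600,600),interpolation=cv2.INTER_CUBIC))
E
```

```text
[0.57836976 0.01542656 0.05792643] [ 3.13841579 -0.00338964  0.80711652] [ 0.23990421 -0.25334362 -1.62608712] 0.013678979286900171
```

View pics/w3.png

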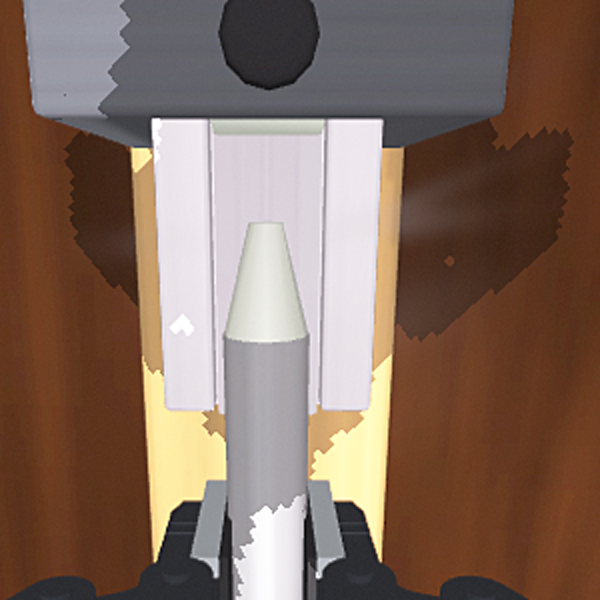

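The nose is centred over the groove: the spindle is at column 266 and the block's mid-line at 267–268. The nose is short of the arch. Lowering now.

Request:
{"method": "apply_moves", "body": {"steps": [[[0.003, 0.003, 0], [0, 0.0003, 0.01], 0.0], [[0.003, 0.003, 0], [0, 0.0003, 0.016], 0.0], [[0.003, 0.003, 0], [0, 0.0003, 0.019], 0.0], [[0.003, 0.003, 0], [0, 0.0003, 0.019], 0.0], [[0.003, 0.003, 0], [0, 0.0003, 0.019], 0.0]]}}

```text
time: 6.5
tool_pos: [0.5782, 0.0152, 0.0374]
eef_rot: [-3.141, -0.005, 0.807]
wrist_force: [1.6, -1.5, 0.2]
grip_width: 0.014
gripper_force: 59.0
```

```bash
python3 - <<'E'
from h import *
s=get_state();print(s['tool_pos'],s['eef_rot'],s['wrist_force'],s['ft_torque'])
E
```

```text
[0.57816548 0.01520113 0.03744281] [-3.1412544  -0.00502528  0.80723826] [ 1.62762636 -1.47574842  0.23030382] [-0.30254138 -0.31650394 -0.01225951]
```

Request:
{"method": "apply_moves", "body": {"steps": [[[0, 0.005, 0], [0, 0, 0], 0.45], [[0, 0.005, 0], [0, 0, 0], 0.45], [[0, 0.005, 0], [0, 0, 0], 0.45], [[0, 0.005, 0], [0, 0, 0], 0.45], [[0, 0.005, 0], [0, 0, 0], 0.45], [[0, 0.005, 0], [0, 0, 0], 0.45], [[0, 0.005, 0], [0, 0, -0.02], 0.45], [[0, 0.005, 0], [0, 0, -0.055], 0.45], [[0, 0.005, 0], [0, 0, -0.08], 0.45], [[0, 0.005, 0], [0, 0, -0.08], 0.45], [[0, 0.005, 0], [0, 0, -0.08], 0.0]]}}

```text
time: 7.42
tool_pos: [0.578, 0.0156, 0.1186]
eef_rot: [-3.141, -0.012, 0.808]
wrist_force: [-1.4, 0.8, 0.3]
grip_width: 0.0278
gripper_force: 0.0
```

```bash
python3 - <<'E'
from h import *
s=get_state();print(s['tool_pos'],s['eef_rot'],s['wrist_force'],s['ft_torque'])
a=snap('wrist');b=snap('side')
c=np.hstack([cv2.resize(a[:300,120:420],(400,400)),cv2.resize(b[190:260,165:270],None,fx=3.8,fy=5.714,interpolation=cv2.INTER_CUBIC)])
cv2.imwrite('pics/w4.png',c)
E
```

```text
[0.57799865 0.01558294 0.11860052] [-3.1411037  -0.01171197  0.80801943] [-1.41889304  0.76522411  0.27086006] [-0.05882901 -0.00983663  0.02913341]
```

View pics/w4.png

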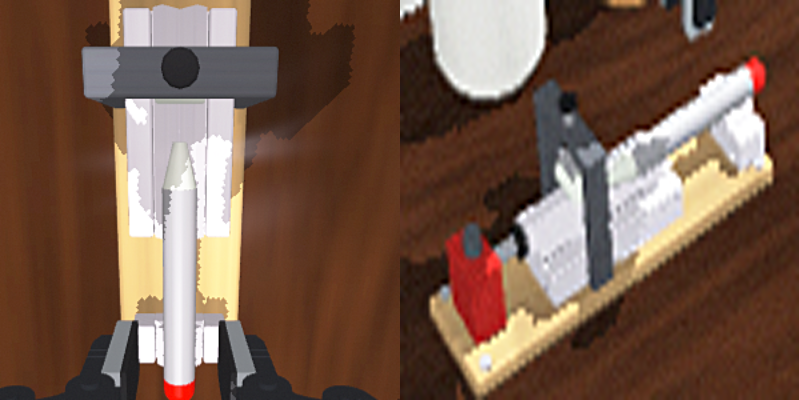

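The spindle lies in the groove with its nose at crop (181,142), short of the arch. The red tail overhangs the rear block, and the buffer stands beyond the main block. Next I'll go behind the tail with the fingers shut.

```bash
python3 - <<'E'
from h import *
w=lambda u,v:W('wrist',120+u*.75,v*.75,.038)
n=w(181,142);m=w(179.5,375);d=n-m;y=np.arctan2(d[1],d[0]);print(n,m,y,np.linalg.norm(d))
e=d/np.linalg.norm(d);t=n-.13*e;print('tail',t)
P=np.load('side.npz');X=t;
tu=165+(757-400)/3.8; tv=190+75/5.714; print('side tail centre',W('side',tu,tv,.038))
g=np.array([np.cos(.807),np.sin(.807),0])
p=t-.026*g;p[2]=.118;print(p);go(p,.807)
p[2]=.055;go(p,.807)
E
```

```text
[0.62574543 0.0640032  0.038     ] [ 0.54571268 -0.01897229  0.038     ] 0.8034488931447441 0.11528301907939105
tail [ 0.53549573 -0.02956491  0.038     ]
side tail centre [ 0.53956185 -0.02771044  0.038     ]
[ 0.51751236 -0.04834251  0.118     ]
turn [-0.0045 -0.0082  0.0012] shift [-0.0871  0.002  -0.0024]
turn [-0.0045 -0.0082  0.0012] shift [-0.0876  0.0022  0.0606]
```

Request:
{"method": "apply_moves", "body": {"steps": [[[-0.004, -0.008, 0], [-0.03, 0.0005, 0], 0.0], [[-0.004, -0.008, 0], [-0.06, 0.0005, 0], 0.0], [[-0.004, -0.008, 0], [-0.088, 0.0005, 0], 0.0], [[-0.004, -0.008, 0], [-0.088, 0.0005, 0], 0.0], [[-0.004, -0.008, 0], [-0.088, 0.0005, 0.03], 0.0], [[-0.004, -0.008, 0], [-0.088, 0.0005, 0.055], 0.0], [[-0.004, -0.008, 0], [-0.088, 0.0005, 0.061], 0.0], [[-0.004, -0.008, 0], [-0.088, 0.0005, 0.061], 0.0], [[-0.004, -0.008, 0], [-0.088, 0.0005, 0.061], 0.0], [[-0.004, -0.008, 0], [-0.088, 0.0005, 0.061], 0.0], [[-0.004, -0.008, 0], [-0.088, 0.0005, 0.061], 0.0]]}}

```text
time: 8.43
tool_pos: [0.5177, -0.0479, 0.0563]
eef_rot: [3.139, -0.002, 0.808]
wrist_force: [0.5, 0.2, -0.5]
grip_width: 0.0003
gripper_force: 0.0
```

```bash
cat >> h.py <<'E'
def st():
    s=get_state(); g=np.array([np.cos(.806),np.sin(.806),0]); l=np.array([-g[1],g[0],0]); o=np.array([.5782,.0152,0])
    f=s['wrist_force']; q=s['tool_pos']-o
    print('t %.2f along %.4f lat %.4f z %.4f rot %s Fax %.2f Flat %.2f Fz %.2f w %.4f'%(s['time'],q@g,q@l,q[2],np.round(s['eef_rot'],4),f@g,f@l,f[2],s['grip_width']))
E
python3 - <<'E'
from h import *
st()
a=snap('wrist');b=snap('side')
c=np.hstack([cv2.resize(a[100:384,120:420],(400,379)),cv2.resize(b[175:245,185:290],(400,379),interpolation=cv2.INTER_CUBIC)])
cv2.imwrite('pics/w5.png',c)
E
```

```text
t 8.43 along -0.0874 lat -0.0001 z 0.0563 rot [ 3.1386e+00 -2.4000e-03  8.0800e-01] Fax 0.49 Flat -0.16 Fz -0.53 w 0.0003
```

View pics/w5.png

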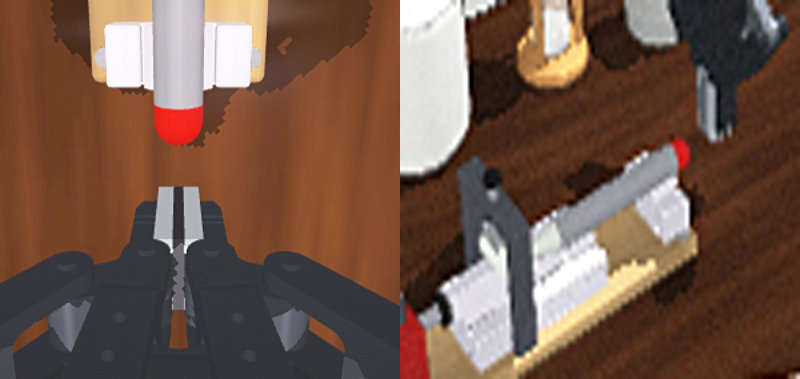

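Request:
{"method": "apply_moves", "body": {"steps": [[[0, 0, 0], [0.002, 0, 0.0015], 0.0], [[0, 0, 0], [0.004, 0, 0.0015], 0.0], [[0, 0, 0], [0.006, 0, 0.0015], 0.0], [[0, 0, 0], [0.008, 0, 0.0015], 0.0], [[0, 0, 0], [0.01, 0, 0.0015], 0.0], [[0, 0, 0], [0.012, 0, 0.0015], 0.0], [[0, 0, 0], [0.013, 0, 0.0015], 0.0], [[0, 0, 0], [0.014, 0, 0.0015], 0.0], [[0, 0, 0], [0.015, 0, 0.0015], 0.0], [[0, 0, 0], [0.016, 0, 0.0015], 0.0], [[0, 0, 0], [0.017, 0, 0.0015], 0.0], [[0, 0, 0], [0.018, 0, 0.0015], 0.0], [[0, 0, 0], [0.019, 0, 0.0015], 0.0], [[0, 0, 0], [0.02, 0, 0.0015], 0.0]]}}

```text
time: 9.7
tool_pos: [0.5307, -0.0335, 0.0538]
eef_rot: [3.14, -0.001, 0.808]
wrist_force: [-0.2, -1.2, 0.4]
grip_width: 0.0
gripper_force: 0.6
```

```bash
python3 - <<'E'
from h import *
st()
E
```

```text
t 9.70 along -0.0680 lat 0.0006 z 0.0538 rot [ 3.1405e+00 -9.0000e-04  8.0760e-01] Fax -0.99 Flat -0.65 Fz 0.43 w 0.0000
```

Request:
{"method": "apply_moves", "body": {"steps": [[[0, 0, 0], [0.001, 0.0005, -0.0008], 0.0], [[0, 0, 0], [0.002, 0.0005, -0.0008], 0.0], [[0, 0, 0], [0.003, 0.0005, -0.0008], 0.0], [[0, 0, 0], [0.004, 0.0005, -0.0008], 0.0], [[0, 0, 0], [0.005, 0.0005, -0.0008], 0.0], [[0, 0, 0], [0.006, 0.0005, -0.0008], 0.0], [[0, 0, 0], [0.007, 0.0005, -0.0008], 0.0], [[0, 0, 0], [0.008, 0.0005, -0.0008], 0.0]]}}

```text
time: 10.37
tool_pos: [0.5366, -0.0279, 0.0546]
eef_rot: [3.14, -0.001, 0.808]
wrist_force: [-0.6, -0.6, -0.0]
grip_width: 0.0001
gripper_force: 0.6
```

```bash
python3 - <<'E'
from h import *
st()
s=snap('side');w=snap('wrist')
E
```

```text
t 10.37 along -0.0599 lat 0.0001 z 0.0546 rot [ 3.1404e+00 -1.1000e-03  8.0780e-01] Fax -0.82 Flat 0.01 Fz -0.02 w 0.0001
```

Request:
{"method": "apply_moves", "body": {"steps": [[[0, 0, 0], [0.001, 0, 0], 0.0], [[0, 0, 0], [0.002, 0, 0], 0.0], [[0, 0, 0], [0.003, 0, 0], 0.0], [[0, 0, 0], [0.004, 0, 0], 0.0], [[0, 0, 0], [0.005, 0, 0], 0.0], [[0, 0, 0], [0.006, 0, 0], 0.0], [[0, 0, 0], [0.007, 0, 0], 0.0], [[0, 0, 0], [0.008, 0, 0], 0.0], [[0, 0, 0], [0.009, 0, 0], 0.0], [[0, 0, 0], [0.01, 0, 0], 0.0], [[0, 0, 0], [0.011, 0, 0], 0.0], [[0, 0, 0], [0.012, 0, 0], 0.0]]}}

```text
time: 11.47
tool_pos: [0.545, -0.0192, 0.0546]
eef_rot: [3.14, -0.001, 0.808]
wrist_force: [-1.2, -1.5, -0.4]
grip_width: 0.0003
gripper_force: 0.6
```

```bash
python3 - <<'E'
from h import *
st()
E
```

```text
t 11.47 along -0.0478 lat 0.0001 z 0.0546 rot [ 3.1403e+00 -1.2000e-03  8.0780e-01] Fax -1.88 Flat -0.20 Fz -0.44 w 0.0003
```

Request:
{"method": "apply_moves", "body": {"steps": [[[0, 0, 0], [0.001, 0, 0], 0.0], [[0, 0, 0], [0.002, 0, 0], 0.0], [[0, 0, 0], [0.003, 0, 0], 0.0], [[0, 0, 0], [0.004, 0, 0], 0.0], [[0, 0, 0], [0.005, 0, 0], 0.0], [[0, 0, 0], [0.006, 0, 0], 0.0], [[0, 0, 0], [0.007, 0, 0], 0.0], [[0, 0, 0], [0.008, 0, 0], 0.0]]}}

```text
time: 12.13
tool_pos: [0.5505, -0.0135, 0.0546]
eef_rot: [3.14, -0.001, 0.808]
wrist_force: [-0.8, -1.0, -0.9]
grip_width: -0.0002
gripper_force: 0.7
```

```bash
python3 - <<'E'
from h import *
st()
E
```

```text
t 12.13 along -0.0399 lat 0.0001 z 0.0546 rot [ 3.1404e+00 -1.1000e-03  8.0780e-01] Fax -1.28 Flat -0.17 Fz -0.91 w -0.0002
```

Request:
{"method": "apply_moves", "body": {"steps": [[[0, 0, 0], [0.001, 0, 0], 0.0], [[0, 0, 0], [0.002, 0, 0], 0.0], [[0, 0, 0], [0.003, 0, 0], 0.0], [[0, 0, 0], [0.004, 0, 0], 0.0], [[0, 0, 0], [0.005, 0, 0], 0.0], [[0, 0, 0], [0.006, 0, 0], 0.0]]}}

```text
time: 12.63
tool_pos: [0.5542, -0.0096, 0.0546]
eef_rot: [3.141, -0.0, 0.807]
wrist_force: [-2.1, -3.8, 0.9]
grip_width: 0.0001
gripper_force: 2.0
```

```bash
python3 - <<'E'
from h import *
st()
a=snap('wrist');b=snap('side')
c=np.hstack([cv2.resize(a[0:300,120:420],(400,400)),cv2.resize(b[185:255,165:270],(400,400),interpolation=cv2.INTER_CUBIC)])
cv2.imwrite('pics/w6.png',c)
E
```

```text
t 12.63 along -0.0345 lat 0.0002 z 0.0546 rot [ 3.1407e+00 -2.0000e-04  8.0730e-01] Fax -4.18 Flat -1.09 Fz 0.95 w 0.0001
```

View pics/w6.png

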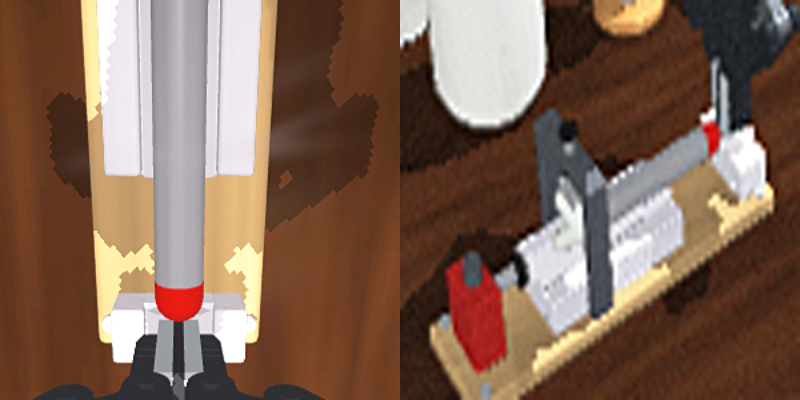

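The nose is under the arch, the fingers bear centrally on the red tail at left crop (180,315), and the buffer is at right crop (515,268), still clear of the nose.

Request:
{"method": "apply_moves", "body": {"steps": [[[0, 0, 0], [0.001, 0, 0], 0.0], [[0, 0, 0], [0.002, 0, 0], 0.0], [[0, 0, 0], [0.003, 0, 0], 0.0], [[0, 0, 0], [0.004, 0, 0], 0.0], [[0, 0, 0], [0.005, 0, 0], 0.0], [[0, 0, 0], [0.006, 0, 0], 0.0]]}}

```text
time: 13.23
tool_pos: [0.5552, -0.0085, 0.0544]
eef_rot: [-3.141, 0.006, 0.805]
wrist_force: [-9.4, -7.9, 3.9]
grip_width: -0.0002
gripper_force: 6.0
```

```bash
python3 - <<'E'
from h import *
st()
E
```

```text
t 13.23 along -0.0330 lat 0.0001 z 0.0544 rot [-3.1407  0.0063  0.8051] Fax -12.23 Flat 1.27 Fz 3.85 w -0.0002
```

Request:
{"method": "apply_moves", "body": {"steps": [[[0, 0, 0], [0.0, 0, -0.0006], 0.0], [[0, 0, 0], [0.0005, 0, -0.0012], 0.0], [[0, 0, 0], [0.001, 0, -0.0012], 0.0], [[0, 0, 0], [0.0015, 0, -0.0012], 0.0]]}}

```text
time: 13.57
tool_pos: [0.5561, -0.0073, 0.055]
eef_rot: [-3.141, 0.007, 0.805]
wrist_force: [-5.8, -7.3, -0.1]
grip_width: 0.0003
gripper_force: 4.8
```

```bash
python3 - <<'E'
from h import *
st()
E
```

```text
t 13.57 along -0.0315 lat 0.0003 z 0.0550 rot [-3.1405  0.0066  0.8049] Fax -9.27 Flat -0.85 Fz -0.06 w 0.0003
```

Request:
{"method": "apply_moves", "body": {"steps": [[[0, 0, 0], [0.0005, 0, 0], 0.0], [[0, 0, 0], [0.001, 0, 0], 0.0], [[0, 0, 0], [0.0015, 0, 0], 0.0], [[0, 0, 0], [0.002, 0, 0], 0.0]]}}

```text
time: 13.9
tool_pos: [0.5593, -0.004, 0.0553]
eef_rot: [-3.142, 0.003, 0.806]
wrist_force: [-4.6, -4.4, 0.1]
grip_width: -0.0
gripper_force: 3.1
```

```bash
python3 - <<'E'
from h import *
st()
E
```

```text
t 13.90 along -0.0269 lat 0.0003 z 0.0553 rot [-3.1415e+00  2.7000e-03  8.0630e-01] Fax -6.33 Flat 0.26 Fz 0.15 w -0.0000
```

Request:
{"method": "apply_moves", "body": {"steps": [[[0, 0, 0], [0.0005, 0, 0], 0.0], [[0, 0, 0], [0.001, 0, 0], 0.0], [[0, 0, 0], [0.0015, 0, 0], 0.0], [[0, 0, 0], [0.002, 0, 0], 0.0], [[0, 0, 0], [0.0025, 0, 0], 0.0], [[0, 0, 0], [0.003, 0, 0], 0.0]]}}

```text
time: 14.4
tool_pos: [0.5615, -0.0017, 0.0553]
eef_rot: [-3.142, 0.003, 0.807]
wrist_force: [-3.7, -5.4, -0.4]
grip_width: -0.0004
gripper_force: 3.1
```

```bash
python3 - <<'E'
from h import *
st()
E
```

```text
t 14.40 along -0.0238 lat 0.0003 z 0.0553 rot [-3.1416e+00  2.6000e-03  8.0650e-01] Fax -6.47 Flat -1.01 Fz -0.39 w -0.0004
```

Request:
{"method": "apply_moves", "body": {"steps": [[[0, 0, 0], [0.0005, 0, 0], 0.0], [[0, 0, 0], [0.001, 0, 0], 0.0], [[0, 0, 0], [0.0015, 0, 0], 0.0], [[0, 0, 0], [0.002, 0, 0], 0.0], [[0, 0, 0], [0.0025, 0, 0], 0.0], [[0, 0, 0], [0.003, 0, 0], 0.0]]}}

```text
time: 14.9
tool_pos: [0.5636, 0.0005, 0.0553]
eef_rot: [-3.142, 0.003, 0.807]
wrist_force: [-3.5, -4.2, -0.0]
grip_width: -0.0001
gripper_force: 3.2
```

```bash
python3 - <<'E'
from h import *
st()
E
```

```text
t 14.90 along -0.0207 lat 0.0004 z 0.0553 rot [-3.1415e+00  2.6000e-03  8.0660e-01] Fax -5.45 Flat -0.37 Fz -0.04 w -0.0001
```

Request:
{"method": "apply_moves", "body": {"steps": [[[0, 0, 0], [0.0005, 0, 0], 0.0], [[0, 0, 0], [0.001, 0, 0], 0.0], [[0, 0, 0], [0.0015, 0, 0], 0.0], [[0, 0, 0], [0.002, 0, 0], 0.0]]}}

```text
time: 15.23
tool_pos: [0.565, 0.002, 0.0553]
eef_rot: [-3.142, 0.003, 0.807]
wrist_force: [-4.6, -5.3, -1.0]
grip_width: -0.0
gripper_force: 3.0
```

```bash
python3 - <<'E'
from h import *
st()
E
```

```text
t 15.23 along -0.0187 lat 0.0004 z 0.0553 rot [-3.1416e+00  2.6000e-03  8.0670e-01] Fax -6.98 Flat -0.36 Fz -1.01 w -0.0000
```

Request:
{"method": "apply_moves", "body": {"steps": [[[0, 0, 0], [0.0005, 0, 0], 0.0], [[0, 0, 0], [0.001, 0, 0], 0.0], [[0, 0, 0], [0.0015, 0, 0], 0.0], [[0, 0, 0], [0.002, 0, 0], 0.0], [[0, 0, 0], [0.0025, 0, 0], 0.0], [[0, 0, 0], [0.003, 0, 0], 0.0]]}}

```text
time: 15.73
tool_pos: [0.5671, 0.0042, 0.0552]
eef_rot: [-3.141, 0.003, 0.807]
wrist_force: [-4.2, -4.4, -0.7]
grip_width: 0.0004
gripper_force: 3.1
```

```bash
python3 - <<'E'
from h import *
st()
E
```

```text
t 15.73 along -0.0157 lat 0.0004 z 0.0552 rot [-3.1415e+00  2.6000e-03  8.0670e-01] Fax -6.09 Flat 0.01 Fz -0.69 w 0.0004
```

Request:
{"method": "apply_moves", "body": {"steps": [[[0, 0, 0], [0.0005, 0, 0], 0.0], [[0, 0, 0], [0.001, 0, 0], 0.0], [[0, 0, 0], [0.0015, 0, 0], 0.0], [[0, 0, 0], [0.002, 0, 0], 0.0]]}}

```text
time: 16.07
tool_pos: [0.5685, 0.0056, 0.0552]
eef_rot: [-3.141, 0.003, 0.807]
wrist_force: [-3.7, -4.7, -0.6]
grip_width: -0.0
gripper_force: 3.0
```

```bash
python3 - <<'E'
from h import *
st()
b=snap('side')
cv2.imwrite('pics/s7.png',cv2.resize(b[205:255,165:240],(750,500),interpolation=cv2.INTER_CUBIC))
E
```

```text
t 16.07 along -0.0137 lat 0.0004 z 0.0552 rot [-3.1415e+00  2.6000e-03  8.0680e-01] Fax -5.97 Flat -0.57 Fz -0.55 w -0.0000
```

View pics/s7.png

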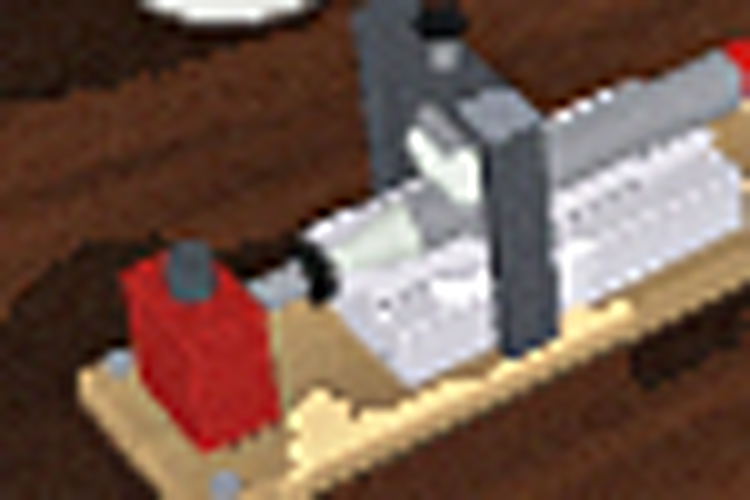

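The nose tip, at crop (338,262), is within about 2 mm of the black buffer face, at (328,270). From here I'll use small steps.

Request:
{"method": "apply_moves", "body": {"steps": [[[0, 0, 0], [0.0005, 0, 0], 0.0], [[0, 0, 0], [0.001, 0, 0], 0.0], [[0, 0, 0], [0.0015, 0, 0], 0.0], [[0, 0, 0], [0.002, 0, 0], 0.0]]}}

```text
time: 16.45
tool_pos: [0.5698, 0.007, 0.0552]
eef_rot: [-3.142, 0.003, 0.807]
wrist_force: [-4.4, -4.4, -1.3]
grip_width: 0.0
gripper_force: 3.0
```

```bash
python3 - <<'E'
from h import *
st()
E
```

```text
t 16.45 along -0.0117 lat 0.0004 z 0.0552 rot [-3.1415e+00  2.6000e-03  8.0670e-01] Fax -6.25 Flat 0.16 Fz -1.27 w 0.0000
```

Request:
{"method": "apply_moves", "body": {"steps": [[[0, 0, 0], [0.0005, 0, 0], 0.0], [[0, 0, 0], [0.001, 0, 0], 0.0], [[0, 0, 0], [0.0015, 0, 0], 0.0], [[0, 0, 0], [0.002, 0, 0], 0.0]]}}

```text
time: 16.78
tool_pos: [0.5709, 0.0082, 0.0552]
eef_rot: [-3.141, 0.003, 0.807]
wrist_force: [-4.9, -5.7, -0.5]
grip_width: 0.0003
gripper_force: 3.6
```

```bash
python3 - <<'E'
from h import *
st()
E
```

```text
t 16.78 along -0.0101 lat 0.0004 z 0.0552 rot [-3.1413  0.0033  0.8066] Fax -7.49 Flat -0.45 Fz -0.53 w 0.0003
```

Request:
{"method": "apply_moves", "body": {"steps": [[[0, 0, 0], [0.0005, 0, 0], 0.0], [[0, 0, 0], [0.001, 0, 0], 0.0], [[0, 0, 0], [0.0015, 0, 0], 0.0], [[0, 0, 0], [0.0015, 0, 0], 0.0]]}}

```text
time: 17.12
tool_pos: [0.5711, 0.0083, 0.0551]
eef_rot: [-3.141, 0.005, 0.806]
wrist_force: [-5.9, -6.1, 0.8]
grip_width: 0.0001
gripper_force: 4.2
```

```bash
python3 - <<'E'
from h import *
st()
E
```

```text
t 17.12 along -0.0099 lat 0.0003 z 0.0551 rot [-3.1409  0.0052  0.8059] Fax -8.51 Flat -0.00 Fz 0.84 w 0.0001
```

Request:
{"method": "apply_moves", "body": {"steps": [[[0, 0, 0], [0.0005, 0, -0.0002], 0.0], [[0, 0, 0], [0.001, 0, -0.0003], 0.0], [[0, 0, 0], [0.0015, 0, -0.0004], 0.0], [[0, 0, 0], [0.002, 0, -0.0004], 0.0], [[0, 0, 0], [0.002, 0, -0.0004], 0.0]]}}

```text
time: 17.53
tool_pos: [0.5714, 0.0087, 0.0552]
eef_rot: [-3.14, 0.008, 0.805]
wrist_force: [-6.5, -7.7, -0.3]
grip_width: 0.0001
gripper_force: 5.1
```

```bash
python3 - <<'E'
from h import *
st()
E
```

```text
t 17.53 along -0.0094 lat 0.0004 z 0.0552 rot [-3.1402  0.0076  0.8051] Fax -10.06 Flat -0.63 Fz -0.34 w 0.0001
```

Request:
{"method": "apply_moves", "body": {"steps": [[[0, 0, 0], [0.0006, 0, -0.0001], 0.0], [[0, 0, 0], [0.0012, 0, -0.0002], 0.0], [[0, 0, 0], [0.0018, 0, -0.0003], 0.0], [[0, 0, 0], [0.0024, 0, -0.0004], 0.0], [[0, 0, 0], [0.003, 0, -0.0004], 0.0], [[0, 0, 0], [0.003, 0, -0.0004], 0.0]]}}

```text
time: 18.03
tool_pos: [0.5719, 0.0092, 0.0552]
eef_rot: [-3.139, 0.011, 0.804]
wrist_force: [-8.8, -10.3, 0.2]
grip_width: 0.0002
gripper_force: 6.6
```

```bash
python3 - <<'E'
from h import *
st()
E
```

```text
t 18.03 along -0.0087 lat 0.0004 z 0.0552 rot [-3.1391  0.0112  0.804 ] Fax -13.51 Flat -0.73 Fz 0.19 w 0.0002
```

Request:
{"method": "apply_moves", "body": {"steps": [[[0, 0, 0], [0.0004, 0, 0], 0.0], [[0, 0, 0], [0.0008, 0, 0], 0.0], [[0, 0, 0], [0.0008, 0, 0], 0.0], [[0, 0, 0], [0.0008, 0, 0], 0.0], [[0, 0, 0], [0.0008, 0, 0], 0.0]]}}

```text
time: 18.45
tool_pos: [0.572, 0.0093, 0.0552]
eef_rot: [-3.139, 0.012, 0.803]
wrist_force: [-9.5, -11.6, 0.9]
grip_width: 0.0002
gripper_force: 7.1
```

```bash
python3 - <<'E'
from h import *
st()
E
```

```text
t 18.45 along -0.0086 lat 0.0003 z 0.0552 rot [-3.1389  0.0121  0.8035] Fax -14.92 Flat -1.13 Fz 0.87 w 0.0002
```

Request:
{"method": "apply_moves", "body": {"steps": [[[0, 0, 0], [0.0002, 0, 0], 0.0], [[0, 0, 0], [0.0002, 0, 0], 0.0], [[0, 0, 0], [0.0002, 0, 0], 0.0], [[0, 0, 0], [0.0002, 0, 0], 0.0], [[0, 0, 0], [0.0002, 0, 0], 0.0], [[0, 0, 0], [0.0002, 0, 0], 0.0], [[0, 0, 0], [0.0002, 0, 0], 0.0], [[0, 0, 0], [0.0002, 0, 0], 0.0]]}}

```text
time: 19.12
tool_pos: [0.572, 0.0093, 0.0552]
eef_rot: [-3.139, 0.012, 0.803]
wrist_force: [-10.9, -9.5, 0.3]
grip_width: -0.0006
gripper_force: 7.3
```

```bash
python3 - <<'E'
from h import *
st()
E
```

```text
t 19.12 along -0.0086 lat 0.0004 z 0.0552 rot [-3.1387  0.0125  0.8033] Fax -14.41 Flat 1.25 Fz 0.33 w -0.0006
```

Buffer force has held at about 8 N over the 6.2 N drag for more than 0.5 s. Withdrawing.

Request:
{"method": "apply_moves", "body": {"steps": [[[0, 0, 0], [-0.002, 0, 0], 0.0], [[0, 0, 0], [-0.004, 0, 0], 0.0], [[0, 0, 0], [-0.006, 0, 0], 0.0], [[0, 0, 0], [-0.008, 0, 0], 0.0], [[0, 0, 0], [-0.012, 0, 0], 0.0], [[0, 0, 0], [-0.018, 0, 0], 0.0], [[0, 0, 0], [-0.025, 0, -0.001], 0.0], [[0, 0, 0], [-0.03, 0, -0.01], 0.0], [[0, 0, 0], [-0.03, 0, -0.04], 0.0], [[0, 0, 0], [-0.03, 0, -0.08], 0.0], [[0, 0, 0], [-0.03, 0, -0.1], 0.0], [[0, 0, 0], [-0.03, 0, -0.1], 0.0], [[0, 0, 0], [-0.03, 0, -0.1], 0.0]]}}

```text
time: 20.2
tool_pos: [0.5581, -0.0063, 0.1587]
eef_rot: [3.138, -0.005, 0.808]
wrist_force: [-0.9, -0.2, -0.5]
grip_width: 0.0
gripper_force: 0.0
```

```bash
python3 - <<'E'
from h import *
st()
a=snap('wrist');b=snap('side')
c=np.hstack([cv2.resize(a[0:300,120:420],(400,400)),cv2.resize(b[205:255,165:220],(400,400),interpolation=cv2.INTER_CUBIC)])
cv2.imwrite('pics/w8.png',c)
E
```

```text
t 20.20 along -0.0294 lat -0.0004 z 0.1587 rot [ 3.1377 -0.0049  0.808 ] Fax -0.79 Flat 0.48 Fz -0.52 w 0.0000
```

View pics/w8.png

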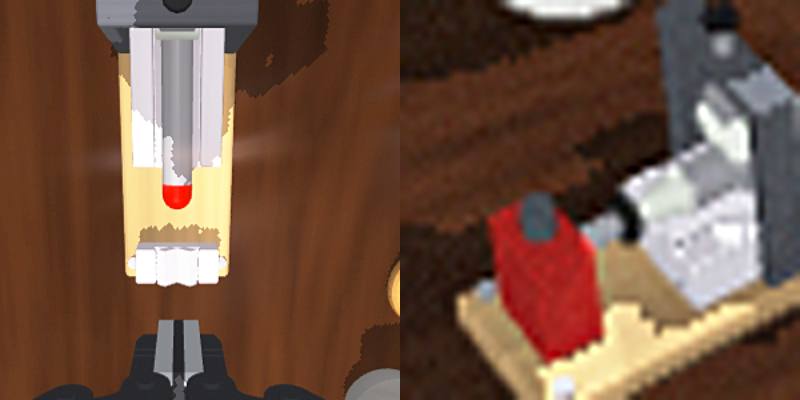

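The spindle lies straight in the groove with its tail at left crop (177,195). Its nose meets the black buffer at right crop (637,208), and the gripper is clear. I'm handing in.

```bash
python3 -c "
from cell import *
print(finish_job())"
```

```text
the job is handed in; nothing more can be done
None
```

The spindle is in the cradle groove under the keeper, nose bearing on the buffer; I pressed it at an estimated 8 N above the roughly 6 N drag for over half a second, backed the gripper clear and handed the job in at about 20 s, with no verdict returned.

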